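# Lay the bled dampers in the V-cradle and shut the bail

## Task

The two dampers on the sloping bleed stand are ready. Lay each one level in its own pair of V-notches in the cradle, coil spring in the wide notch and red body in the narrow one, setting it down rather than dropping it; then swing the wire bail all the way down over both. Leave the other things on the bench alone.

Things in the scene. Friction and masses are not known exactly. Their poses are not given: they have to be found in the camera images.
- damper_1: Coil-over damper, the left (+y of the stand) one on the stand at the start. 120 mm long, round: bare coil spring (30 mm dia) from x=-48 to +17 mm, smooth red body (22 mm dia) from +17 to +47, black cap (25 mm) to +56, small eyelets at both ends (+-60). Origin on its axis at mid-length, x along the axis towards the red end; at the start x points up the slope. 75 g. Grip it across the spring, near the origin.
- damper_2: Coil-over damper, the right (-y of the stand) one on the stand at the start. 120 mm long, round: bare coil spring (30 mm dia) from x=-48 to +17 mm, smooth red body (22 mm dia) from +17 to +47, black cap (25 mm) to +56, small eyelets at both ends (+-60). Origin on its axis at mid-length, x along the axis towards the red end; at the start x points up the slope. 75 g. Grip it across the spring, near the origin.
- damper_1_cap (a point): Point on the axis of damper_1 in its black cap at the red end, 50 mm from the damper's origin along its +x.
- damper_2_cap (a point): Point on the axis of damper_2 in its black cap at the red end, 50 mm from the damper's origin along its +x.
- bleed_stand: Fixed aluminium sheet, 112 mm wide, sloping 40 degrees up towards its +x, blue V-plates like the cradle's. Dampers lie in it at y=+-29 mm, middles at x=0, z=82.5 mm, lower eyelet on a toe plate; board 43 mm under the axes. Fixed carrying handle (rubber bar, 14 mm dia, along y at x=-12, z=218 mm, legs at the back) bars the way straight above: draw dampers out square to the slope. Origin on the bench, z up.
- cradle: Fixed level cradle, 126x134 mm aluminium base 8 mm thick (x -84 to +42). Two blue 7 mm V-plates across it, top z=47 mm: wide notches in the one at x=-30 mm, narrow in the one at x=+32; 55 mm free between them. A damper laid right has its origin at a seat point (x=0, y=+-29, z=51.2 mm), +x along the cradle's +x, level, within 9 mm lengthwise. Origin on the bench, z up.
- seat_left (a point): Where a damper's origin belongs in the left (+y) pair of notches: on the damper's axis, 51 mm above the bench.
- seat_right (a point): Where a damper's origin belongs in the right (-y) pair of notches: on the damper's axis, 51 mm above the bench.
- bail (a joint): Wire bail on the cradle's -x side, hinge along y at cradle x=-66, z=65.5 mm. 0 = shut: cross-bar level over both springs at x=0, z=70.7 mm, just clear of them; 1.8 = stop, leaning back past upright. Stays where it is left (stiff hinge, under 1 N at the bar). Legs at y=+-56 mm, wire 6 mm dia.
- bail_grip (a point): Middle of the orange sleeve (12 mm dia, 24 mm long) on the bail's cross-bar, 66 mm from the hinge line, at cradle y=0.
- grey_driver: Grey hex driver, 198 mm long, 15 mm high, lying near the front edge of the bench. A bystander.
- cutters: Red-handled cutters, 140x58x11 mm, lying in front of the small chassis. A bystander.
- spur_gear: Black spur gear, 68 mm dia, 12 mm high, lying near the right edge of the bench. A bystander.

How it is judged:
By the outcome, as a careful person would: the job done as asked, in the order asked, and still so for the second after the job is handed in, with the robot touching nothing.
It also fails if it takes over 58 s, if anything falls off the work surface, if the arm or the gripper's body presses on something with over 40 N, if the wrist force passes 120 N, or if a joint passes its speed limit or range.

## Robot

A 6-joint arm with a two-finger parallel gripper is mounted at the origin on a cart in front of the work surface, level with it; the furniture and walls round the work are solid. World frame = base frame: x ahead of the robot, y to its left, z up, the work surface at z = 0. Lengths are in m, angles in rad, forces in N, time in s.
With the tool pointing down it reaches from about 0.3 to 0.775 m from the base axis. Payload 14.6 kg.
Tool frame: the origin (TCP) lies at the very end of the fingers, on their centre line; the grasp point (between the pads) lies 19 mm behind it; z points along the fingers, y is the line along which they close (so a half turn about z gives the same grasp; the last joint's range is limited). The gripper opens to 94 mm and grips with 3 to 60 N. Pads are 16 mm wide; open, the fingers measure 119 mm over their backs; the gripper's body (75 mm by 177 mm) begins 78 mm behind the grasp point.
Start: joints at [-1.375, 0.3, 1.521, -0, 1.321, -0.067], TCP at [0.143, -0.531, 0.205] pointing down, gripper open.
Joint ranges: [-3.03, 3.03], [-0.79, 2.21], [0.23, 2.52], [-1.04, 4.18], [0, 3.07], [-2.55, 2.55]. Speed limits (rad/s): [2.22, 2.22, 2.57, 3.14, 3.14, 3.14].

## Interface

Orientations are given as [roll, pitch, yaw] about the fixed x, y, z axes, in that order (R = Rz(yaw) Ry(pitch) Rx(roll)).
In Python, from station import telemetry, cams, hand_in, nets gives the robot as it stands.
- The arm moves only by the tool move_arm, never from a script. Its argument "increments" is a list of rows, each a list of 4 numbers: the shift along the tool's x, y, z in m, then the turn about the tool's z in rad. In form: [[tx, ty, tz, roll], ...]. A call has 1 to 20 rows; each row shifts and turns the commanded pose from where the row before left it, along the tool's axes as they then stand; what a row does not reach is not made up. A row lasts 1/8 s, in which the tool goes at most 62.5 mm and 10.7 degrees, less where a joint would pass 70% of its speed; a pose out of reach is approached as far as the arm can. A call is refused whole if a number of a shift passes 0.0625 or a number of a turn 0.188, either way. A call with a gripper value outside its range is refused whole. "grip" is the opening, from 0 (shut) to 1 (fully open), set as the call begins (left out, the last holds). The fingers move at their own pace and stop on an object; "force" is the grip in N (left out, the last holds). Time passes only in rows, so rows that do not move let the fingers close. It gives the time, the measured TCP pose, the force, the opening and the grip force at its end, in the units of the state.
- telemetry.get_obs(): the state, without advancing time (a new reading comes with each control period).
- cams.camera(name): name is "side" or "top" or "wrist"; returns the picture (420x560x3 uint8, blue, green, red); there is no depth.
- cams.camera_model(name): a dict with "intrinsics" (3x3 intrinsics, pixels), "xyz" and "attitude" of the camera in the world; the wrist camera has in their place "T_tool_cam" (4x4, takes a point from camera to tool coordinates, whose origin is the TCP and whose axes are the flange's). Camera axes: x right, y up, looking along -z (the intrinsics and any distortion apply to the point x, -y, -z); pixel columns grow to the right and rows downward; lengths in m; the calibration is good to about 2 mm. A picture is of the moment at which its call begins: read the wrist's pose just before it. camera_model takes no time and is no camera call.
- hand_in(): hands the job in; it is judged then, once.
Trained networks look in the newest picture that a camera, given by its name, has taken for a name from the list of things; names that differ only in an ending like _2 or _b are one class to them, and where a whole thing is asked for, a point or a joint stands for the part that bears it (a point fixed in the world has none). Each returns a list of dicts, best first, with "conf" (0 to 1); they miss things now and then, are a little off and sometimes report something else, mostly with a low value. They report only what shows in the picture. A call takes as long as a camera call.
- nets.search_frame(camera, query): "extent" ([left, top, right, bottom] in pixels, round what is visible of it).
- nets.mark_of(camera, query): "centre" ([column, row] in pixels: a listed point, or the origin of a listed thing).
The state is a dict: "time_s": time; "qpos": joint angles; "joint_vel": joint speeds; "tau": joint torques, N m; "ee_pos": TCP position; "eef_rot": TCP orientation; "force": force on the tool from outside, world axes, zero at the start; "moment": the same for the moment, N m; "grip_width": finger opening in m; "grip_force": force on a finger pad.
Only numpy, scipy, OpenCV 4.12 (cv2) and the standard library are available. Lean on these libraries where they do the work, as an engineer would, in place of code of your own. Each camera call takes 0.05 s, during which the arm holds its last target. There are 200 camera calls.

## Working session

There is one attempt and no reset: what is moved stays moved. The work goes in short steps, Python scripts to look and compute and a tool call to move; the robot and the scene stay as the last step left them, time stands still between calls to the robot, and variables do not carry over. Pictures are saved under pics/ and viewed, at most 10 in all, crops included, and the job is handed in when it is done.

Besides the shell and the picture viewer there is one more tool, called as a command line: name --pt "numbers of a row" for each row, then --argument value for the rest. move_arm: Moves the arm, as the interface text tells. Its arguments: {"type":"object","properties":{"increments":{"type":"array"},"grip":{"type":"number"},"force":{"type":"number"}},"required":["increments"]}

```bash
mkdir -p pics; ls; python3 - <<'E'
from station import telemetry,cams,nets
import cv2,numpy as np
o=telemetry.get_obs();print(o)
for c in ["side","top","wrist"]:
    im=cams.camera(c);cv2.imwrite(f"pics/{c}0.png",im)
    m=cams.camera_model(c);print(c,m)
    if c=="wrist":continue
    for q in ["damper_1","damper_1_cap","bleed_stand","cradle","seat_left","bail_grip"]:
        print(q,[(np.round(d["centre"]),round(d["conf"],2)) for d in nets.mark_of(c,q)[:4]])
E
```

```text
pics
{'time_s': 0.0, 'qpos': array([-1.37457391e+00,  3.00497647e-01,  1.52160782e+00,  8.01021305e-06,
        1.32069021e+00, -6.66245887e-02]), 'joint_vel': array([-0.00135336, -0.00127349, -0.00067824, -0.00016511,  0.00033268,
        0.00082569]), 'tau': array([ 1.25940158e-03, -5.31804264e+01, -3.52738094e+01,  7.08442647e-02,
        2.44195590e-02, -9.08706420e-05]), 'ee_pos': array([ 0.14283993, -0.53084607,  0.20486046]), 'eef_rot': array([-3.14039281e+00, -8.78331904e-05,  2.62844963e-01]), 'force': array([ 0.23485911,  0.00535486, -0.69372764]), 'moment': array([-0.00993937,  0.00969841,  0.04778862]), 'grip_force': 0.0, 'grip_width': 0.09389226394379853}
side {'intrinsics': array([[519.04096017,   0.        , 278.99411514],
       [  0.        , 519.04096017, 216.23839047],
       [  0.        ,   0.        ,   1.        ]]), 'xyz': array([0.41143698, 0.59390379, 0.64216934]), 'attitude': array([ 0.99946179, -0.01727079, -3.03737165])}
damper_1 [(array([210., 219.]), 0.71), (array([219., 203.]), 0.61), (array([202., 191.]), 0.21)]
damper_1_cap [(array([192., 201.]), 0.8
[... 526 characters left out ...]
, 0.87)]
bleed_stand [(array([287., 136.]), 0.76)]
cradle [(array([270., 232.]), 0.82)]
seat_left [(array([261., 232.]), 0.9), (array([344., 178.]), 0.53)]
bail_grip []
wrist {'intrinsics': array([[360.53634622,   0.        , 280.10441874],
       [  0.        , 360.53634622, 210.29873091],
       [  0.        ,   0.        ,   1.        ]]), 'T_tool_cam': array([[-6.53837146e-04,  9.60434123e-01,  2.78506496e-01,
         8.07115162e-02],
       [ 9.99999650e-01,  7.73361331e-04, -3.19294867e-04,
         1.08492079e-03],
       [-5.22047840e-04,  2.78506189e-01, -9.60434292e-01,
        -1.79478760e-01],
       [ 0.00000000e+00,  0.00000000e+00,  0.00000000e+00,
         1.00000000e+00]])}
```

View pics/side0.png

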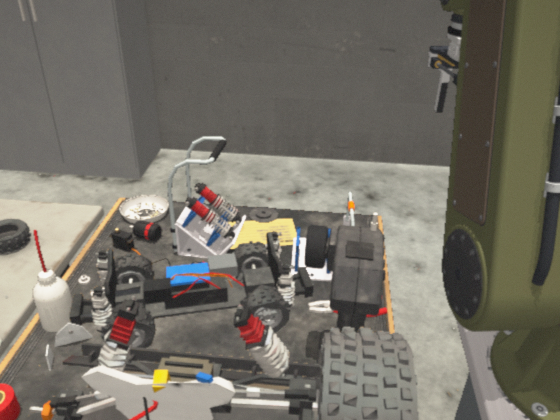

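View pics/top0.png

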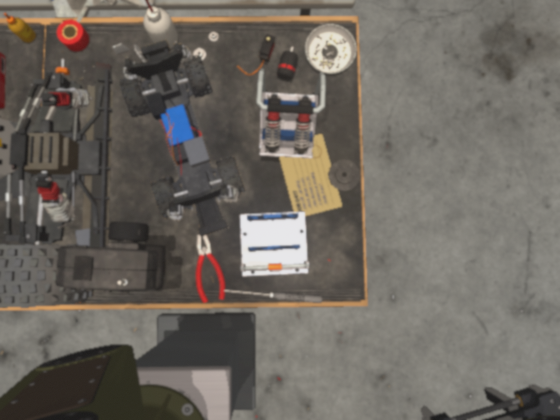

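The top view shows the stand at about (288,128) with its caps away from the robot at row 102. The cradle is at about (275,243) with its bail near (275,267), upright on the robot side. The side view agrees with this.

The moves only allow shifts and a roll, but the slope needs a tilted tool. I'll make a short free-space test of what happens at the reach limit.

move_arm --pt "0 0.06 -0.03 0" --pt "0 0.06 -0.03 0" --pt "0 0.06 0 0" --pt "0 0.06 0 0" --pt "0 0.06 0 0" --pt "0 0.06 0 0"

```text
time_s: 1.5
ee_pos: [0.2116, -0.7882, 0.2488]
eef_rot: [3.118, -0.0, 0.263]
force: [7.7, -34.2, 24.1]
grip_width: 0.094
grip_force: 0.0
```

```bash
cat > h.py <<'E'
from station import telemetry,cams,nets
import cv2,numpy as np
from scipy.spatial.transform import Rotation as Ro
def E(a): return Ro.from_euler('xyz',a).as_matrix()
def cam(c,o=None):
    m=cams.camera_model(c)
    if c=="wrist":
        o=o or telemetry.get_obs();T=np.eye(4);T[:3,:3]=E(o["eef_rot"]);T[:3,3]=o["ee_pos"];T=T@m["T_tool_cam"]
        return m["intrinsics"],T[:3,:3],T[:3,3]
    return m["intrinsics"],E(m["attitude"]),m["xyz"]
def ray(C,px):
    K,R,t=C;v=np.linalg.inv(K)@[px[0],px[1],1.];return t,R@(v*[1,-1,-1])
def atz(C,px,z):
    t,d=ray(C,px);return t+d*(z-t[2])/d[2]
def proj(C,P):
    K,R,t=C;q=(np.atleast_2d(P)-t)@R*[1,-1,-1]@K.T;return q[:,:2]/q[:,2:]
E
python3 - <<'E'
from h import *
o=telemetry.get_obs();print(o["time_s"],o["qpos"].round(3),o["ee_pos"].round(3),o["eef_rot"].round(3))
C=cam("top")
for n,px,z in [("cap1",(274,102),.1146),("cap2",(304,102),.1146),("d1",(276,128),.0825),("d2",(301,126),.0825),("seatL",(261,232),.051),("cradle",(270,232),.0),("stand",(287,136),0),("bail",(275,267),.135)]: print(n,atz(C,px,z).round(3))
im=cv2.imread("pics/top0.png")
a=cv2.resize(im[60:165,240:340],None,fx=4,fy=4,interpolation=2);b=cv2.resize(im[200:290,230:320],None,fx=4.4,fy=4.4,interpolation=2)
c=np.zeros((430,800,3),np.uint8);c[:420,:400]=a;c[:396,402:798]=b;cv2.imwrite("pics/crop.png",c)
E
```

```text
1.5 [-1.354e+00  1.050e+00  2.340e-01  1.000e-03  1.833e+00 -4.500e-02] [ 0.212 -0.788  0.249] [ 3.118 -0.     0.263]
cap1 [ 0.66  -0.253  0.115]
cap2 [ 0.66  -0.309  0.115]
d1 [ 0.62  -0.256  0.083]
d2 [ 0.623 -0.305  0.083]
seatL [ 0.421 -0.225  0.051]
cradle [ 0.423 -0.243  0.   ]
stand [ 0.626 -0.28   0.   ]
bail [ 0.354 -0.252  0.135]
```

View pics/crop.png

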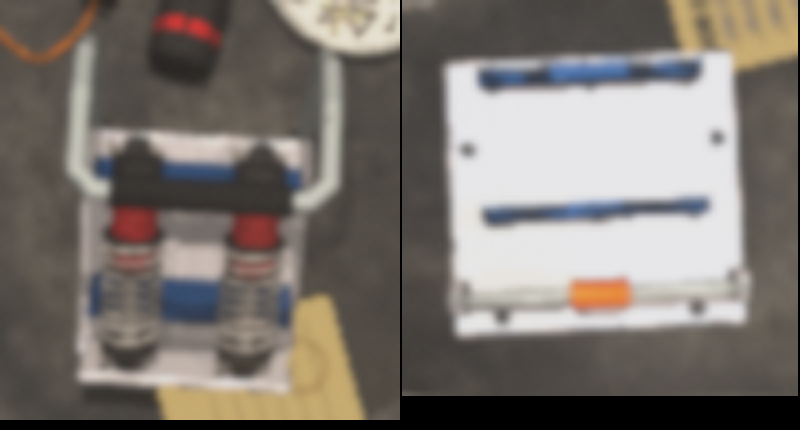

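The crop shows the stand with both dampers and the handle bar across the red bodies. The cradle is yawed about 2° with the narrow plate at the far side and the bail upright. A small tilt (0.023) appeared at the reach limit, so I'll see whether it persists or grows.

move_arm --pt "0 0.03 0 0" --pt "0 0.03 0 0" --pt "0 0 0 0"

```text
time_s: 1.88
ee_pos: [0.2154, -0.8025, 0.2379]
eef_rot: [3.078, 0.0, 0.263]
force: [-0.6, -1.2, 0.8]
grip_width: 0.0938
grip_force: 0.0
```

move_arm --pt "0 -0.06 0 0" --pt "0 -0.06 0 0" --pt "0 0 0 0"

```text
time_s: 2.25
ee_pos: [0.1998, -0.7458, 0.2382]
eef_rot: [3.081, 0.0, 0.263]
force: [0.9, -0.1, 0.3]
grip_width: 0.0941
grip_force: 0.0
```

Tilt gained at the reach limit persists. I can build it up by pushing outward and should be able to undo it by pulling in at the inner limit, so I'll test the inner limit now and remove the stray tilt.

move_arm --pt "0 -0.06 -0.02 0" --pt "0 -0.06 -0.02 0" --pt "0 -0.06 -0.02 0" --pt "0 -0.06 -0.0 0" --pt "0 -0.06 0 0" --pt "0 -0.06 0 0" --pt "0 -0.06 0 0" --pt "0 -0.05 0 0" --pt "0 -0.04 0 0" --pt "0 0 0 0"

```text
time_s: 3.5
ee_pos: [0.0698, -0.2642, 0.2663]
eef_rot: [3.074, 0.001, 0.262]
force: [0.6, -0.8, 0.3]
grip_width: 0.0939
grip_force: 0.0
```

```bash
python3 - <<'E'
from h import *
o=telemetry.get_obs();print(o["time_s"],o["qpos"].round(3),o["ee_pos"].round(3),o["eef_rot"].round(3),o["force"].round(1))
E
```

```text
3.5 [-1.456 -0.472  2.091  0.009  1.454 -0.148] [ 0.07  -0.264  0.266] [3.074e+00 1.000e-03 2.620e-01] [ 0.6 -0.8  0.3]
```

move_arm --pt "0 -0.04 0 0" --pt "0 -0.04 0 0" --pt "0 -0.04 0 0" --pt "0 0 0 0"

```text
time_s: 4.0
ee_pos: [0.042, -0.162, 0.2578]
eef_rot: [3.089, 0.001, 0.262]
force: [1.3, -0.2, -0.0]
grip_width: 0.0942
grip_force: 0.0
```

```bash
python3 - <<'E'
from h import *
o=telemetry.get_obs();print(o["time_s"],o["qpos"].round(3),o["ee_pos"].round(3),o["eef_rot"].round(3),o["force"].round(1))
# planar model fit: r=a+l1 s(q2)+l2 s(q2+q3)+L s(sum), z=b+l1 c+...
from scipy.optimize import least_squares
D=[([.3005,1.5216,1.3207],np.hypot(.14284,.53085),.20486),([1.05,.234,1.833],np.hypot(.2116,.7882),.2488),([-.472,2.091,1.454],np.hypot(.0698,.2642),.2663),(o["qpos"][[1,2,4]],np.hypot(*o["ee_pos"][:2]),o["ee_pos"][2])]
A=[];b=[]
for q,r,z in D:
    c=np.cumsum(q); A+= [[np.sin(c[0]),np.sin(c[1]),np.cos(c[1]),np.sin(c[2]),1,0],[np.cos(c[0]),np.cos(c[1]),-np.sin(c[1]),np.cos(c[2]),0,1]];b+=[r,z]
x,res,rk,s=np.linalg.lstsq(np.array(A),b,rcond=None);print(x.round(3),res,rk,s.round(3))
E
```

```text
4.0 [-1.558 -0.788  2.25   0.012  1.628 -0.248] [ 0.042 -0.162  0.258] [3.089e+00 1.000e-03 2.620e-01] [ 1.3 -0.2 -0. ]
[0.421 0.444 0.045 0.242 0.007 0.199] [2.64775686e-07] 6 [3.806 2.815 1.199 0.305 0.253 0.021]
```

move_arm --pt "0 -0.06 0 0" --pt "0 -0.06 0 0"

```text
time_s: 4.25
ee_pos: [0.0355, -0.1426, 0.2536]
eef_rot: [-3.119, -0.001, 0.263]
force: [-0.6, -0.1, -0.1]
grip_width: 0.094
grip_force: 0.0
```

move_arm --pt "0.03 0.03 -0.02 0.159" --pt "0.04 0.02 -0.02 0.159" --pt "0.05 0 -0.02 0" --pt "0.055 -0.02 -0.02 0" --pt "0.055 -0.025 -0.015 0" --pt "0.055 -0.025 -0.015 0" --pt "0.055 -0.025 -0.015 0" --pt "0.055 -0.025 -0.015 0" --pt "0.055 -0.025 -0.015 0" --pt "0.055 -0.025 -0.01 0" --pt "0.055 -0.02 0 0"

```text
time_s: 5.62
ee_pos: [0.559, 0.0184, 0.4031]
eef_rot: [-3.121, 0.003, 0.023]
force: [0.0, -0.8, -0.2]
grip_width: 0.0939
grip_force: 0.0
```

```bash
cat > s.py <<'E'
from h import *
o=telemetry.get_obs();R=E(o["eef_rot"]);print(o["time_s"],o["qpos"].round(3),o["ee_pos"].round(3),o["eef_rot"].round(3),"tool z",R[:,2].round(3),"tool y",R[:,1].round(3),o["force"].round(1))
E
python3 s.py
```

```text
5.625 [-0.042  0.266  1.117  0.021  1.763  1.509] [0.559 0.018 0.403] [-3.121e+00  3.000e-03  2.300e-02] tool z [-0.003  0.02  -1.   ] tool y [ 0.023 -1.    -0.02 ] [ 0.  -0.8 -0.2]
```

move_arm --pt "0.055 0 -0.01 0.078" --pt "0.055 0 -0.01 0" --pt "0.06 0 -0.01 0" --pt "0.06 0 -0.01 0" --pt "0.06 0 -0.01 0" --pt "0.06 0 -0.01 0" --pt "0.06 0 -0.01 0" --pt "0.06 0 -0.01 0"

```text
time_s: 6.62
ee_pos: [0.7919, -0.0038, 0.3729]
eef_rot: [-3.112, -0.14, -0.059]
force: [-0.3, 0.8, -0.1]
grip_width: 0.094
grip_force: 0.0
```

```bash
python3 s.py
```

```text
6.625 [-0.061  0.895  0.235  0.032  1.873  1.578] [ 0.792 -0.004  0.373] [-3.112 -0.14  -0.059] tool z [ 0.141  0.022 -0.99 ] tool y [-0.055 -0.998 -0.03 ] [-0.3  0.8 -0.1]
```

move_arm --pt "0.055 0 -0.028 0" --pt "0.055 0 -0.028 0" --pt "0.055 0 -0.028 0" --pt "0.055 0 -0.028 0" --pt "0.055 0 -0.028 0" --pt "0.055 0 -0.028 0" --pt "0.055 0 -0.028 0" --pt "0.055 0 -0.028 0"

```text
time_s: 7.62
ee_pos: [0.8092, -0.0251, 0.4815]
eef_rot: [-3.096, -0.423, -0.071]
force: [0.1, -0.5, 1.3]
grip_width: 0.094
grip_force: 0.0
```

```bash
python3 s.py
```

```text
7.625 [-0.095  0.774  0.236  0.056  1.709  1.557] [ 0.809 -0.025  0.482] [-3.096 -0.423 -0.071] tool z [ 0.413  0.016 -0.911] tool y [-0.052 -0.998 -0.041] [ 0.1 -0.5  1.3]
```

move_arm --pt "0.058 -0.003 -0.015 0" --pt "0.058 -0.003 -0.015 0" --pt "0.058 -0.003 -0.015 0" --pt "0.058 -0.003 -0.015 0" --pt "0.058 -0.003 -0.015 0" --pt "0.058 -0.003 -0.015 0" --pt "0.058 -0.003 -0.015 0"

```text
time_s: 8.5
ee_pos: [0.8307, -0.0216, 0.5617]
eef_rot: [-3.079, -0.669, -0.086]
force: [0.1, -0.2, 0.1]
grip_width: 0.0938
grip_force: 0.0
```

```bash
python3 s.py
```

```text
8.5 [-0.092  0.707  0.236  0.066  1.53   1.564] [ 0.831 -0.022  0.562] [-3.079 -0.669 -0.086] tool z [ 0.622  0.009 -0.783] tool y [-0.047 -0.998 -0.049] [ 0.1 -0.2  0.1]
```

```bash
cat > go.py <<'E'
import sys
from h import *
# usage: go.py x y z [x y z ...]: tool-frame shifts to successive TCP targets
o=telemetry.get_obs();R=E(o["eef_rot"]);p=o["ee_pos"];print(o["time_s"],p.round(4),o["eef_rot"].round(3),"y",R[:,1].round(3),"z",R[:,2].round(3))
for w in np.array(sys.argv[1:],float).reshape(-1,3):
    d=R.T@(w-p);print(w,d.round(4),"rows>=",np.ceil(np.linalg.norm(d)/.06));p=w
E
python3 go.py .45 -.22 .36 .527 -.245 .198
```

```text
8.5 [ 0.8307 -0.0216  0.5617] [-3.079 -0.669 -0.086] y [-0.047 -0.998 -0.049] z [ 0.622  0.009 -0.783]
[ 0.45 -0.22  0.36] [-0.4092  0.2259 -0.0807] rows>= 8.0
[ 0.527 -0.245  0.198] [-0.0386  0.0292  0.1745] rows>= 4.0
```

move_arm --pt "0.058 -0.003 -0.015 -0.025" --pt "-0.044 0.023 -0.008 0" --pt "-0.048 0.026 -0.009 0" --pt "-0.048 0.026 -0.009 0" --pt "-0.048 0.026 -0.009 0" --pt "-0.048 0.026 -0.009 0" --pt "-0.048 0.026 -0.009 0" --pt "-0.048 0.026 -0.009 0" --pt "-0.048 0.026 -0.009 0" --pt "-0.044 0.02 -0.008 0" --grip 0.5

```text
time_s: 9.75
ee_pos: [0.4855, -0.2134, 0.3786]
eef_rot: [-3.101, -0.704, -0.051]
force: [0.4, 0.2, 0.8]
grip_width: 0.047
grip_force: 0.0
```

```bash
python3 go.py .527 -.245 .198; python3 s.py
```

```text
9.75 [ 0.4855 -0.2134  0.3786] [-3.101 -0.704 -0.051] y [-0.025 -0.999 -0.031] z [ 0.648  0.008 -0.761]
[ 0.527 -0.245  0.198] [-0.0841  0.0361  0.1642] rows>= 4.0
9.75 [-0.705 -0.166  1.768  0.519  1.033  0.749] [ 0.485 -0.213  0.379] [-3.101 -0.704 -0.051] tool z [ 0.648  0.008 -0.761] tool y [-0.025 -0.999 -0.031] [0.4 0.2 0.8]
```

move_arm --pt "-0.028 0.012 0.04 0" --pt "-0.028 0.012 0.04 0" --pt "-0.028 0.012 0.042 0" --pt "0 0 0.042 0" --pt "0 0 0 0"

```text
time_s: 10.38
ee_pos: [0.5283, -0.2435, 0.1961]
eef_rot: [-3.097, -0.7, -0.053]
force: [-0.1, 1.3, 0.4]
grip_width: 0.047
grip_force: 0.0
```

```bash
cat > look.py <<'E'
import sys
from h import *
o=telemetry.get_obs();im=cams.camera("wrist");C=cam("wrist",o);print(o["ee_pos"].round(4),o["eef_rot"].round(3))
cv2.imwrite(f"pics/{sys.argv[1]}.png",im)
for a in sys.argv[2:]:
    q,z=a.split(":")
    for d in nets.mark_of("wrist",q)[:4]:
        print(q,np.round(d["centre"],1),round(d["conf"],2),atz(C,d["centre"],float(z)).round(4))
E
python3 look.py w1 damper_1:.0825 damper_1_cap:.1146 bleed_stand:0
```

```text
[ 0.5283 -0.2435  0.1961] [-3.097 -0.7   -0.053]
damper_1 [290.5 195.6] 0.97 [ 0.6242 -0.2531  0.0825]
damper_1 [353.  196.6] 0.86 [ 0.6208 -0.311   0.0825]
damper_1_cap [292.1 140.9] 0.97 [ 0.6631 -0.2561  0.1146]
bleed_stand [316.5 225.3] 0.94 [ 0.6259 -0.2823  0.    ]
```

View pics/w1.png

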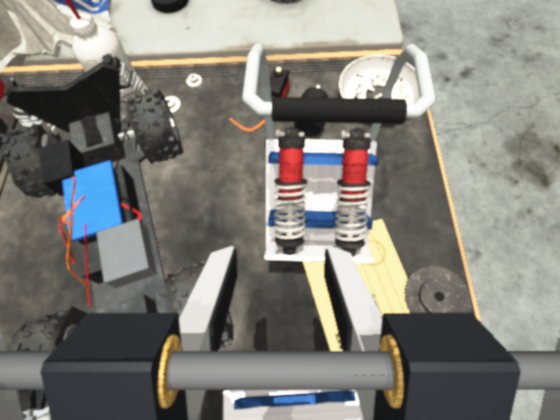

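The wrist view shows both dampers clearly, with d1 at pixel (290,196) and d2 at (353,197). The handle bar lies well up-slope at row 108.

```bash
python3 go.py .636 -.253 .068
```

```text
10.575 [ 0.5282 -0.2443  0.2   ] [-3.101 -0.705 -0.051] y [-0.025 -0.999 -0.031] z [ 0.648  0.008 -0.761]
[ 0.636 -0.253  0.068] [-0.0031  0.0101  0.1703] rows>= 3.0
```

move_arm --pt "-0.002 0.005 0.03 0" --pt "-0.001 0.005 0.045 0" --pt "0 0 0.045 0" --pt "0 0 0.03 0" --pt "0 0 0.02 0" --pt "0 0 0 0"

```text
time_s: 11.32
ee_pos: [0.6358, -0.2523, 0.0666]
eef_rot: [-3.098, -0.703, -0.053]
force: [0.0, -0.5, 0.1]
grip_width: 0.0469
grip_force: 0.0
```

move_arm --pt "0 0 0 0" --pt "0 0 0 0" --pt "0 0 0 0" --pt "0 0 0 0" --grip 0.2 --force 15

```text
time_s: 11.82
ee_pos: [0.6357, -0.251, 0.0677]
eef_rot: [-3.096, -0.704, -0.052]
force: [-4.6, 9.8, 6.9]
grip_width: 0.0294
grip_force: 15.0
```

```bash
python3 s.py
```

```text
11.825 [-0.574  0.509  1.756  0.982  0.45   0.218] [ 0.636 -0.251  0.068] [-3.096 -0.704 -0.052] tool z [ 0.648  0.012 -0.762] tool y [-0.023 -0.999 -0.035] [-4.6  9.8  6.9]
```

```bash
python3 go.py .525 -.251 .2  .42 -.12 .36 .33 .03 .38
```

```text
11.825 [ 0.6357 -0.251   0.0677] [-3.096 -0.704 -0.052] y [-0.023 -0.999 -0.035] z [ 0.648  0.012 -0.762]
[ 0.525 -0.251  0.2  ] [ 0.0013 -0.002  -0.1725] rows>= 3.0
[ 0.42 -0.12  0.36] [ 0.0184 -0.1341 -0.1884] rows>= 4.0
[0.33 0.03 0.38] [-0.0615 -0.1485 -0.0718] rows>= 3.0
```

move_arm --pt "0 0 -0.015 0" --pt "0 0 -0.03 0" --pt "0 0 -0.04 0" --pt "0 0 -0.045 0" --pt "0 0 -0.045 0" --force 25

```text
time_s: 12.45
ee_pos: [0.5207, -0.254, 0.2014]
eef_rot: [-3.099, -0.703, -0.053]
force: [0.4, -1.4, 0.3]
grip_width: 0.0292
grip_force: 25.0
```

move_arm --pt "0.004 -0.027 -0.038 0" --pt "0.004 -0.027 -0.038 0" --pt "0.004 -0.027 -0.038 0" --pt "0.004 -0.027 -0.038 0" --pt "0.002 -0.032 -0.034 0" --pt "-0.015 -0.037 -0.018 0" --pt "-0.02 -0.037 -0.018 0" --pt "-0.02 -0.037 -0.018 0" --pt "-0.02 -0.037 -0.018 0" --pt "-0.045 0 -0.03 0" --pt "-0.045 0 -0.03 0"

```text
time_s: 13.82
ee_pos: [0.2941, 0.0661, 0.3686]
eef_rot: [-3.127, -0.651, -0.053]
force: [-0.5, -0.7, -0.2]
grip_width: 0.0292
grip_force: 25.0
```

```bash
python3 s.py
```

```text
13.825 [ 0.249 -0.79   2.127 -0.181  1.178  1.883] [0.294 0.066 0.369] [-3.127 -0.651 -0.053] tool z [ 0.606 -0.017 -0.795] tool y [-0.044 -0.999 -0.012] [-0.5 -0.7 -0.2]
```

move_arm --pt "-0.055 0.012 -0.015 0" --pt "-0.055 0.012 -0.015 0" --pt "-0.058 0.01 -0.015 0" --pt "-0.058 0.005 -0.015 0" --pt "-0.058 0 -0.015 0" --pt "-0.058 0 -0.015 0"

```text
time_s: 14.58
ee_pos: [0.1838, 0.1257, 0.2904]
eef_rot: [3.073, -0.504, 0.01]
force: [-0.4, -0.4, -0.2]
grip_width: 0.0294
grip_force: 25.0
```

```bash
python3 s.py
```

```text
14.575 [ 0.972 -0.79   2.254 -0.453  1.445  2.555] [0.184 0.126 0.29 ] [ 3.073 -0.504  0.01 ] tool z [ 0.483 -0.064 -0.874] tool y [-0.023 -0.998  0.06 ] [-0.4 -0.4 -0.2]
```

```bash
python3 go.py .25 .02 .34
```

```text
14.575 [0.1838 0.1257 0.2904] [ 3.073 -0.504  0.01 ] y [-0.023 -0.998  0.06 ] z [ 0.483 -0.064 -0.874]
[0.25 0.02 0.34] [ 0.081   0.1069 -0.0047] rows>= 3.0
```

move_arm --pt "0.03 0.02 0 0" --pt "0.02 0.03 0 0" --pt "0.015 0.03 0 0" --pt "0.015 0.027 -0.004 0" --pt "0 0 0 0"

```text
time_s: 15.2
ee_pos: [0.2629, 0.0412, 0.3389]
eef_rot: [3.062, -0.493, -0.001]
force: [0.4, 0.2, -0.0]
grip_width: 0.0294
grip_force: 25.0
```

```bash
python3 s.py
```

```text
15.2 [ 0.186 -0.79   2.143 -0.172  1.319  1.781] [0.263 0.041 0.339] [ 3.062e+00 -4.930e-01 -1.000e-03] tool z [ 0.472 -0.079 -0.878] tool y [-0.038 -0.997  0.07 ] [ 0.4  0.2 -0. ]
```

move_arm --pt "-0.02 0.035 -0.005 0" --pt "-0.04 0.03 -0.012 0" --pt "-0.055 0 -0.015 0" --pt "-0.055 0 -0.015 0"

```text
time_s: 15.7
ee_pos: [0.2439, 0.0114, 0.3317]
eef_rot: [3.043, -0.383, -0.005]
force: [0.1, -0.9, -1.0]
grip_width: 0.0293
grip_force: 25.0
```

```bash
python3 s.py
```

```text
15.7 [ 0.014 -0.79   2.132 -0.107  1.419  1.605] [0.244 0.011 0.332] [ 3.043 -0.383 -0.005] tool z [ 0.372 -0.101 -0.923] tool y [-0.042 -0.995  0.092] [ 0.1 -0.9 -1. ]
```

move_arm --pt "-0.058 0.006 -0.012 0" --pt "-0.058 0.006 -0.012 0" --pt "-0.058 0.006 -0.012 0" --pt "-0.058 0.006 -0.012 0"

```text
time_s: 16.2
ee_pos: [0.1625, 0.0817, 0.3231]
eef_rot: [2.993, -0.299, -0.009]
force: [0.5, 0.6, 0.2]
grip_width: 0.0295
grip_force: 25.0
```

```bash
python3 s.py
```

```text
16.2 [ 0.72  -0.79   2.138 -0.311  1.665  2.273] [0.163 0.082 0.323] [ 2.993 -0.299 -0.009] tool z [ 0.289 -0.151 -0.945] tool y [-0.053 -0.988  0.142] [0.5 0.6 0.2]
```

```bash
python3 go.py .25 -.06 .33 .16 -.04 .32
```

```text
16.2 [0.1625 0.0817 0.3231] [ 2.993 -0.299 -0.009] y [-0.053 -0.988  0.142] z [ 0.289 -0.151 -0.945]
[ 0.25 -0.06  0.33] [0.0869 0.1364 0.0402] rows>= 3.0
[ 0.16 -0.04  0.32] [-0.0891 -0.0164 -0.0196] rows>= 2.0
```

move_arm --pt "0.04 0.02 0.01 0" --pt "0.03 0.035 0.01 0" --pt "0.02 0.04 0.01 0" --pt "0 0.042 0.01 0" --pt "-0.055 -0.01 -0.012 0" --pt "-0.055 -0.01 -0.012 0" --pt "-0.055 -0.01 -0.012 0"

```text
time_s: 17.08
ee_pos: [0.1679, 0.0574, 0.3271]
eef_rot: [2.976, -0.239, -0.019]
force: [-0.0, 0.7, -0.3]
grip_width: 0.0293
grip_force: 25.0
```

```bash
python3 s.py
```

```text
17.075 [ 0.522 -0.79   2.121 -0.266  1.687  2.085] [0.168 0.057 0.327] [ 2.976 -0.239 -0.019] tool z [ 0.23  -0.169 -0.958] tool y [-0.058 -0.985  0.16 ] [-0.   0.7 -0.3]
```

move_arm --pt "0.04 0.02 0.0 0" --pt "0.03 0.03 0.0 0" --pt "0.02 0.04 0.0 0" --pt "0 0.045 0.01 0" --pt "0 0.03 0.0 0"

```text
time_s: 17.7
ee_pos: [0.2413, -0.0854, 0.3611]
eef_rot: [2.979, -0.235, -0.016]
force: [0.2, 0.1, -0.3]
grip_width: 0.0294
grip_force: 25.0
```

```bash
python3 s.py
```

```text
17.7 [-0.422 -0.671  2.    -0.058  1.533  1.178] [ 0.241 -0.085  0.361] [ 2.979 -0.235 -0.016] tool z [ 0.228 -0.166 -0.96 ] tool y [-0.054 -0.986  0.158] [ 0.2  0.1 -0.3]
```

move_arm --pt "0 0.045 0 0" --pt "-0.045 -0.02 -0.01 0" --pt "-0.047 -0.03 -0.01 0" --pt "-0.047 -0.03 -0.01 0" --pt "-0.047 -0.03 -0.01 0"

```text
time_s: 18.32
ee_pos: [0.1758, -0.0281, 0.3789]
eef_rot: [2.991, -0.157, -0.029]
force: [2.4, 0.5, -1.4]
grip_width: 0.0293
grip_force: 25.0
```

```bash
python3 s.py
```

```text
18.325 [-0.172 -0.79   1.991 -0.129  1.762  1.404] [ 0.176 -0.028  0.379] [ 2.991 -0.157 -0.029] tool z [ 0.15  -0.154 -0.976] tool y [-0.052 -0.988  0.148] [ 2.4  0.5 -1.4]
```

move_arm --pt "0.02 0.035 0 0" --pt "0.02 0.045 0 0" --pt "0.02 0.045 0 0" --pt "0 0.045 0 0" --pt "-0.04 -0.035 -0.008 0" --pt "-0.04 -0.04 -0.008 0" --pt "-0.04 -0.04 -0.008 0" --pt "-0.04 -0.04 -0.008 0"

```text
time_s: 19.32
ee_pos: [0.1441, -0.0663, 0.4241]
eef_rot: [3.011, -0.109, -0.037]
force: [1.3, -0.2, -0.9]
grip_width: 0.0295
grip_force: 25.0
```

```bash
python3 s.py
```

```text
19.325 [-0.562 -0.79   1.879 -0.062  1.892  1.029] [ 0.144 -0.066  0.424] [ 3.011 -0.109 -0.037] tool z [ 0.103 -0.135 -0.986] tool y [-0.051 -0.99   0.13 ] [ 1.3 -0.2 -0.9]
```

```bash
python3 go.py .40 -.24 .27
```

```text
19.325 [ 0.1441 -0.0663  0.4241] [ 3.011 -0.109 -0.037] y [-0.051 -0.99   0.13 ] z [ 0.103 -0.135 -0.986]
[ 0.4  -0.24  0.27] [0.2438 0.1388 0.2016] rows>= 6.0
```

move_arm --pt "0.04 0.023 0.02 -0.088" --pt "0.04 0.023 0.036 0" --pt "0.04 0.023 0.036 0" --pt "0.04 0.023 0.036 0" --pt "0.04 0.023 0.036 0" --pt "0.042 0.023 0.036 0" --pt "0 0 0 0"

```text
time_s: 20.2
ee_pos: [0.4108, -0.2199, 0.2662]
eef_rot: [3.006, -0.092, 0.054]
force: [0.1, -0.3, -0.8]
grip_width: 0.0295
grip_force: 25.0
```

```bash
python3 s.py; python3 look.py w2 cradle:0 seat_left:.051 seat_right:.051 bail_grip:.13 damper_1:.28 damper_1_cap:.28
```

```text
20.2 [-0.534 -0.025  1.756 -0.066  1.259  1.004] [ 0.411 -0.22   0.266] [ 3.006 -0.092  0.054] tool z [ 0.098 -0.131 -0.987] tool y [ 0.041 -0.99   0.135] [ 0.1 -0.3 -0.8]
[ 0.4108 -0.2199  0.2662] [ 3.006 -0.092  0.054]
seat_left [256.2 188.1] 0.67 [ 0.4235 -0.2231  0.051 ]
seat_right [306.7 192.6] 0.64 [ 0.4197 -0.2809  0.051 ]
seat_right [253.4 192.2] 0.25 [ 0.4188 -0.2201  0.051 ]
damper_1 [281.9 272.4] 0.59 [ 0.4099 -0.2202  0.28  ]
damper_1_cap [280.2 173.5] 0.73 [ 0.4596 -0.2173  0.28  ]
```

View pics/w2.png

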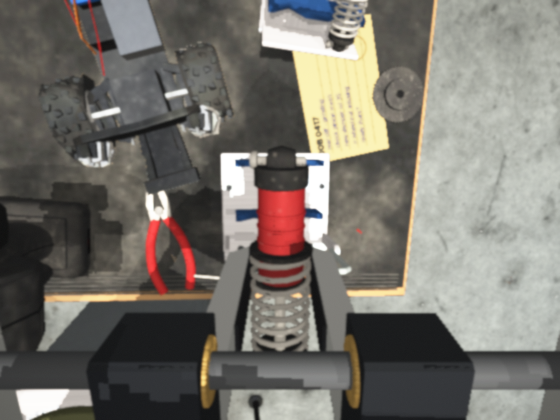

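The view shows the damper held straight, origin near the grasp and cap at (280,173), with the cradle behind it at columns 222–330. The seats come out at about (.4195,-.2235) and (.4215,-.2815).

```bash
python3 go.py .421 -.226 .09 .421 -.226 .033
```

```text
20.55 [ 0.4094 -0.2204  0.2717] [ 3.    -0.1    0.055] y [ 0.04  -0.989  0.141] z [ 0.107 -0.136 -0.985]
[ 0.421 -0.226  0.09 ] [-0.007  -0.0196  0.181 ] rows>= 4.0
[ 0.421 -0.226  0.033] [-0.0057 -0.008   0.0561] rows>= 1.0
```

move_arm --pt "-0.002 -0.005 0.045 0" --pt "-0.002 -0.005 0.046 0" --pt "-0.002 -0.005 0.045 0" --pt "-0.001 -0.005 0.045 0"

```text
time_s: 21.05
ee_pos: [0.4209, -0.2258, 0.0882]
eef_rot: [3.0, -0.1, 0.055]
force: [1.0, -0.5, -0.7]
grip_width: 0.029
grip_force: 25.0
```

move_arm --pt "-0.001 -0.002 0.014 0" --pt "-0.001 -0.001 0.01 0" --pt "-0.001 -0.001 0.008 0" --pt "-0.001 -0.001 0.008 0" --pt "-0.001 -0.001 0.006 0" --pt "0 -0.001 0.005 0" --pt "0 -0.001 0.005 0" --pt "0 0 0 0" --force 6

```text
time_s: 22.05
ee_pos: [0.4211, -0.2247, 0.0311]
eef_rot: [3.003, -0.097, 0.055]
force: [-1.8, 5.6, 1.4]
grip_width: 0.0298
grip_force: 6.0
```

```bash
python3 go.py .421 -.226 .033; python3 s.py
```

```text
22.05 [ 0.4211 -0.2247  0.0311] [ 3.003 -0.097  0.055] y [ 0.041 -0.99   0.138] z [ 0.103 -0.133 -0.986]
[ 0.421 -0.226  0.033] [ 0.      0.0015 -0.0017] rows>= 1.0
22.05 [-0.532  0.305  1.993 -0.098  0.689  1.062] [ 0.421 -0.225  0.031] [ 3.003 -0.097  0.055] tool z [ 0.103 -0.133 -0.986] tool y [ 0.041 -0.99   0.138] [-1.8  5.6  1.4]
```

move_arm --pt "0 -0.002 0 0" --pt "0 0 0 0"

```text
time_s: 22.3
ee_pos: [0.4214, -0.2237, 0.0314]
eef_rot: [3.001, -0.098, 0.055]
force: [-0.0, -0.5, -0.6]
grip_width: 0.0297
grip_force: 6.0
```

move_arm --pt "0 0 0 0" --pt "0 0 0 0" --pt "0 0 0 0" --grip 0.5

```text
time_s: 22.68
ee_pos: [0.4213, -0.2238, 0.0315]
eef_rot: [3.001, -0.098, 0.055]
force: [-0.7, -0.2, 0.5]
grip_width: 0.0466
grip_force: 0.0
```

move_arm --pt "0 0.002 -0.03 0" --pt "0.003 0.005 -0.045 0" --pt "0.003 0.006 -0.055 0" --pt "0.003 0.006 -0.055 0"

```text
time_s: 23.18
ee_pos: [0.4113, -0.2169, 0.2191]
eef_rot: [3.001, -0.098, 0.055]
force: [0.6, -0.7, 0.0]
grip_width: 0.0471
grip_force: 0.0
```

```bash
python3 s.py; python3 look.py w3 damper_1:.0515 damper_1_cap:.0515 seat_right:.051 bail_grip:.13
```

```text
23.175 [-0.527  0.004  1.839 -0.07   1.141  1.02 ] [ 0.411 -0.217  0.219] [ 3.001 -0.098  0.055] tool z [ 0.105 -0.134 -0.985] tool y [ 0.041 -0.989  0.139] [ 0.6 -0.7  0. ]
[ 0.4113 -0.2169  0.2191] [ 3.001 -0.098  0.055]
damper_1 [260.8 197.7] 0.78 [ 0.4216 -0.2221  0.0515]
damper_1 [164.2 249.7] 0.51 [ 0.3684 -0.129   0.0515]
damper_1_cap [258.1 150.1] 0.71 [ 0.468  -0.2181  0.0515]
seat_right [318.5 197.6] 0.64 [ 0.4228 -0.2809  0.051 ]
seat_right [260.6 200. ] 0.23 [ 0.4193 -0.2221  0.051 ]
bail_grip [306.2 296.2] 0.71 [ 0.3517 -0.255   0.13  ]
```

View pics/w3.png

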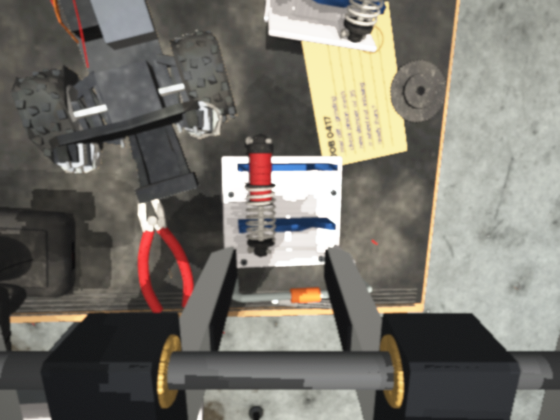

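Damper 1 lies level in the left notches, along column 260 from row 140 to 250. The bail sleeve is at (306,296). Next is the second damper, so I'll tilt again, a bit more to the left to cancel the lateral lean.

```bash
python3 go.py .42 -.2 .35 .70 .10 .44
```

```text
23.425 [ 0.4114 -0.217   0.2165] [ 3.002 -0.098  0.055] y [ 0.041 -0.989  0.139] z [ 0.104 -0.134 -0.985]
[ 0.42 -0.2   0.35] [ 0.0225  0.0021 -0.1329] rows>= 3.0
[0.7  0.1  0.44] [ 0.3034 -0.2729 -0.0998] rows>= 8.0
```

move_arm --pt "0.007 0 -0.044 0.054" --pt "0.007 -0.005 -0.05 0.054" --pt "0.02 -0.015 -0.05 0" --pt "0.04 -0.036 -0.015 0" --pt "0.04 -0.036 -0.015 0" --pt "0.04 -0.036 -0.015 0" --pt "0.04 -0.036 -0.015 0" --pt "0.04 -0.036 -0.015 0" --pt "0.04 -0.036 -0.015 0" --pt "0.045 -0.03 -0.01 0" --pt "0.055 -0.015 -0.015 0" --pt "0.057 -0.012 -0.018 0" --pt "0.057 -0.012 -0.018 0" --pt "0.057 -0.012 -0.018 0" --pt "0.057 -0.012 -0.018 0" --pt "0.057 -0.012 -0.018 0"

```text
time_s: 25.42
ee_pos: [0.7853, 0.0859, 0.4446]
eef_rot: [3.03, -0.3, -0.029]
force: [0.1, -0.1, -0.5]
grip_width: 0.047
grip_force: 0.0
```

```bash
python3 s.py
```

```text
25.425 [ 0.115  0.811  0.236 -0.158  1.81   1.672] [0.785 0.086 0.445] [ 3.03  -0.3   -0.029] tool z [ 0.29  -0.12  -0.949] tool y [-0.062 -0.992  0.107] [ 0.1 -0.1 -0.5]
```

move_arm --pt "0.056 -0.02 -0.018 0" --pt "0.056 -0.02 -0.018 0" --pt "0.056 -0.02 -0.018 0" --pt "0.056 -0.02 -0.018 0" --pt "0.056 -0.02 -0.016 0" --pt "0.056 -0.02 -0.016 0" --pt "0.056 -0.02 -0.016 0" --pt "0.056 -0.02 -0.016 0" --pt "0.056 -0.02 -0.016 0" --pt "0.056 -0.02 -0.016 0"

```text
time_s: 26.68
ee_pos: [0.817, 0.1931, 0.5304]
eef_rot: [3.085, -0.651, 0.005]
force: [-0.1, 0.1, 0.3]
grip_width: 0.0471
grip_force: 0.0
```

```bash
python3 s.py; python3 go.py .48 -.28 .38 .524 -.305 .2
```

```text
26.675 [ 0.254  0.749  0.236 -0.206  1.533  1.78 ] [0.817 0.193 0.53 ] [ 3.085 -0.651  0.005] tool z [ 0.606 -0.053 -0.794] tool y [-0.029 -0.999  0.045] [-0.1  0.1  0.3]
26.675 [0.817  0.1931 0.5304] [ 3.085 -0.651  0.005] y [-0.029 -0.999  0.045] z [ 0.606 -0.053 -0.794]
[ 0.48 -0.28  0.38] [-0.3611  0.4754 -0.0594] rows>= 10.0
[ 0.524 -0.305  0.2  ] [-0.0742  0.0156  0.1709] rows>= 4.0
```

move_arm --pt "-0.02 0.03 -0.01 0.045" --pt "-0.034 0.046 -0.005 0" --pt "-0.034 0.046 -0.005 0" --pt "-0.034 0.046 -0.005 0" --pt "-0.034 0.046 -0.005 0" --pt "-0.034 0.046 -0.005 0" --pt "-0.034 0.046 -0.005 0" --pt "-0.034 0.046 -0.005 0" --pt "-0.034 0.046 -0.005 0" --pt "-0.034 0.046 -0.005 0" --pt "-0.03 0.025 -0.005 0" --pt "0 0 0 0"

```text
time_s: 28.18
ee_pos: [0.4818, -0.2486, 0.3783]
eef_rot: [3.113, -0.651, -0.046]
force: [1.1, 0.3, 0.2]
grip_width: 0.0469
grip_force: 0.0
```

```bash
python3 s.py; python3 go.py .524 -.311 .2 .633 -.312 .068
```

```text
28.175 [-0.725 -0.127  1.715  0.427  1.044  0.781] [ 0.482 -0.249  0.378] [ 3.113 -0.651 -0.046] tool z [ 0.604 -0.057 -0.795] tool y [-0.063 -0.998  0.023] [1.1 0.3 0.2]
28.175 [ 0.4818 -0.2486  0.3783] [ 3.113 -0.651 -0.046] y [-0.063 -0.998  0.023] z [ 0.604 -0.057 -0.795]
[ 0.524 -0.311  0.2  ] [-0.0723  0.0555  0.1708] rows>= 4.0
[ 0.633 -0.312  0.068] [ 0.0067 -0.0089  0.1708] rows>= 3.0
```

move_arm --pt "-0.018 0.014 0.042 0" --pt "-0.018 0.014 0.042 0" --pt "-0.018 0.014 0.044 0" --pt "-0.018 0.012 0.042 0" --pt "0 0 0 0"

```text
time_s: 28.8
ee_pos: [0.5255, -0.3068, 0.1984]
eef_rot: [3.117, -0.647, -0.044]
force: [-0.9, 0.2, 1.7]
grip_width: 0.0468
grip_force: 0.0
```

```bash
python3 look.py w4 damper_2:.0825 damper_2_cap:.1146 ; python3 go.py .633 -.310 .068
```

```text
[ 0.5255 -0.3068  0.1984] [ 3.117 -0.647 -0.044]
damper_2 [276.  189.3] 0.61 [ 0.6207 -0.3123  0.0825]
damper_2_cap [273.4 136.4] 0.87 [ 0.6579 -0.3118  0.1146]
28.95 [ 0.5261 -0.3076  0.2035] [ 3.111 -0.653 -0.04 ] y [-0.059 -0.998  0.024] z [ 0.606 -0.055 -0.794]
[ 0.633 -0.31   0.068] [ 0.0026 -0.0072  0.1724] rows>= 3.0
```

move_arm --pt "0.001 -0.003 0.035 0" --pt "0.001 -0.003 0.045 0" --pt "0 0 0.045 0" --pt "0 0 0.03 0" --pt "0 0 0.017 0" --pt "0 0 0 0"

```text
time_s: 29.7
ee_pos: [0.632, -0.3109, 0.0666]
eef_rot: [3.113, -0.652, -0.041]
force: [0.3, 0.5, 0.3]
grip_width: 0.0469
grip_force: 0.0
```

move_arm --pt "0 0 0 0" --pt "0 0 0 0" --pt "0 0 0 0" --grip 0.2 --force 20

```text
time_s: 30.08
ee_pos: [0.6315, -0.31, 0.0667]
eef_rot: [3.115, -0.652, -0.042]
force: [-3.2, 9.6, 7.0]
grip_width: 0.0296
grip_force: 20.0
```

```bash
python3 s.py; python3 go.py .525 -.31 .205 .42 -.14 .36 .33 -.05 .38
```

```text
30.075 [-0.63   0.545  1.673  0.774  0.466  0.369] [ 0.631 -0.31   0.067] [ 3.115 -0.652 -0.042] tool z [ 0.605 -0.052 -0.795] tool y [-0.058 -0.998  0.021] [-3.2  9.6  7. ]
30.075 [ 0.6315 -0.31    0.0667] [ 3.115 -0.652 -0.042] y [-0.058 -0.998  0.021] z [ 0.605 -0.052 -0.795]
[ 0.525 -0.31   0.205] [-0.0006  0.0091 -0.1743] rows>= 3.0
[ 0.42 -0.14  0.36] [ 0.005  -0.1603 -0.1955] rows>= 5.0
[ 0.33 -0.05  0.38] [-0.0623 -0.0842 -0.075 ] rows>= 3.0
```

move_arm --pt "0 0 -0.015 0" --pt "0 0 -0.03 0" --pt "0 0.002 -0.045 0" --pt "0 0.002 -0.045 0" --pt "0 0 -0.045 0" --pt "0.001 -0.036 -0.042 0" --pt "0.001 -0.036 -0.042 0" --pt "0.001 -0.036 -0.042 0" --pt "0.001 -0.036 -0.04 0" --pt "-0.02 -0.035 -0.02 0" --pt "-0.025 -0.035 -0.025 0" --pt "-0.035 -0.03 -0.025 0" --pt "-0.05 0 -0.02 0" --pt "-0.055 0 -0.015 0" --pt "-0.058 0 -0.015 0" --force 25

```text
time_s: 31.95
ee_pos: [0.2805, -0.0837, 0.2898]
eef_rot: [-3.141, -0.585, -0.042]
force: [0.7, -0.5, -0.8]
grip_width: 0.0293
grip_force: 25.0
```

```bash
python3 s.py
```

```text
31.95 [-0.777 -0.79   2.279  0.405  1.224  0.781] [ 0.28  -0.084  0.29 ] [-3.141 -0.585 -0.042] tool z [ 0.551 -0.022 -0.834] tool y [-0.042 -0.999 -0.001] [ 0.7 -0.5 -0.8]
```

move_arm --pt "0.025 -0.03 -0.02 0" --pt "0.01 -0.04 -0.01 0" --pt "-0.02 -0.04 -0.01 0" --pt "-0.05 -0.003 -0.015 0" --pt "-0.055 0 -0.015 0" --pt "-0.055 0 -0.015 0"

```text
time_s: 32.7
ee_pos: [0.2655, 0.0461, 0.2879]
eef_rot: [3.112, -0.484, -0.048]
force: [0.2, 0.5, -1.2]
grip_width: 0.0295
grip_force: 25.0
```

```bash
python3 s.py
```

```text
32.7 [ 0.164 -0.79   2.253 -0.136  1.212  1.807] [0.265 0.046 0.288] [ 3.112 -0.484 -0.048] tool z [ 0.463 -0.052 -0.885] tool y [-0.062 -0.998  0.027] [ 0.2  0.5 -1.2]
```

move_arm --pt "-0.053 0.018 -0.022 0" --pt "-0.053 0.018 -0.022 0" --pt "-0.055 0.01 -0.022 0"

```text
time_s: 33.08
ee_pos: [0.2053, 0.0898, 0.2795]
eef_rot: [3.057, -0.421, -0.05]
force: [0.2, 0.3, -0.6]
grip_width: 0.0293
grip_force: 25.0
```

```bash
python3 s.py
```

```text
33.075 [ 0.644 -0.79   2.257 -0.336  1.407  2.293] [0.205 0.09  0.279] [ 3.057 -0.421 -0.05 ] tool z [ 0.403 -0.105 -0.909] tool y [-0.085 -0.993  0.077] [ 0.2  0.3 -0.6]
```

move_arm --pt "0.04 0.025 -0.01 0" --pt "0.025 0.04 -0.005 0" --pt "0.01 0.045 -0.01 0" --pt "-0.03 0.03 -0.015 0" --pt "-0.055 0.005 -0.02 0" --pt "-0.055 0.005 -0.02 0"

```text
time_s: 33.83
ee_pos: [0.2144, 0.0272, 0.3451]
eef_rot: [3.029, -0.324, -0.067]
force: [0.4, 0.2, -0.9]
grip_width: 0.0294
grip_force: 25.0
```

```bash
python3 s.py
```

```text
33.825 [ 0.196 -0.79   2.09  -0.192  1.556  1.828] [0.214 0.027 0.345] [ 3.029 -0.324 -0.067] tool z [ 0.308 -0.134 -0.942] tool y [-0.102 -0.989  0.107] [ 0.4  0.2 -0.9]
```

move_arm --pt "0.025 0.035 0 0" --pt "0.015 0.05 0 0" --pt "0 0.055 0 0" --pt "-0.05 0 -0.01 0" --pt "-0.053 -0.015 -0.012 0" --pt "-0.053 -0.015 -0.012 0" --pt "-0.053 -0.015 -0.012 0"

```text
time_s: 34.7
ee_pos: [0.1826, 0.0078, 0.381]
eef_rot: [3.026, -0.212, -0.074]
force: [-0.2, 0.8, -1.6]
grip_width: 0.0294
grip_force: 25.0
```

```bash
python3 s.py
```

```text
34.7 [ 0.049 -0.79   1.99  -0.142  1.744  1.668] [0.183 0.008 0.381] [ 3.026 -0.212 -0.074] tool z [ 0.199 -0.13  -0.971] tool y [-0.098 -0.989  0.112] [-0.2  0.8 -1.6]
```

Working well; one more round from the −y side.

move_arm --pt "0.025 0.035 0 0" --pt "0.02 0.05 0 0" --pt "0 0.055 0 0" --pt "-0.045 0 -0.01 0" --pt "-0.052 -0.02 -0.012 0" --pt "-0.052 -0.02 -0.012 0" --pt "-0.052 -0.02 -0.012 0" --pt "-0.052 -0.02 -0.012 0"

```text
time_s: 35.7
ee_pos: [0.122, -0.0159, 0.4692]
eef_rot: [3.048, -0.097, -0.085]
force: [0.1, 0.2, -1.1]
grip_width: 0.0294
grip_force: 25.0
```

```bash
python3 s.py;  python3 go.py .41 -.275 .20
```

```text
35.7 [-0.261 -0.79   1.764 -0.085  2.054  1.355] [ 0.122 -0.016  0.469] [ 3.048 -0.097 -0.085] tool z [ 0.088 -0.102 -0.991] tool y [-0.093 -0.991  0.093] [ 0.1  0.2 -1.1]
35.7 [ 0.122  -0.0159  0.4692] [ 3.048 -0.097 -0.085] y [-0.093 -0.991  0.093] z [ 0.088 -0.102 -0.991]
[ 0.41  -0.275  0.2  ] [0.2814 0.2048 0.3184] rows>= 8.0
```

move_arm --pt "0.025 0.015 0.01 -0.135" --pt "0.034 0.03 0.03 0" --pt "0.034 0.03 0.035 0" --pt "0.034 0.03 0.035 0" --pt "0.034 0.03 0.035 0" --pt "0.034 0.03 0.035 0" --pt "0.034 0.03 0.035 0" --pt "0.034 0.025 0.035 0" --pt "0 0 0 0"

```text
time_s: 36.83
ee_pos: [0.4146, -0.2494, 0.2632]
eef_rot: [3.039, -0.079, 0.053]
force: [0.1, -0.9, -0.5]
grip_width: 0.0295
grip_force: 25.0
```

```bash
python3 s.py;  python3 look.py w5 damper_2:.24 damper_2_cap:.24; python3 go.py .423 -.282 .09 .423 -.282 .032
```

```text
36.825 [-0.598  0.034  1.701 -0.035  1.282  0.932] [ 0.415 -0.249  0.263] [ 3.039 -0.079  0.053] tool z [ 0.084 -0.098 -0.992] tool y [ 0.044 -0.994  0.102] [ 0.1 -0.9 -0.5]
[ 0.4146 -0.2494  0.2632] [ 3.039 -0.079  0.053]
damper_2 [281.4 275.9] 0.73 [ 0.3972 -0.2547  0.24  ]
damper_2 [233.5 191.7] 0.62 [ 0.4486 -0.2246  0.24  ]
damper_2_cap [281.3 175.7] 0.86 [ 0.4588 -0.2519  0.24  ]
36.975 [ 0.4142 -0.2486  0.2675] [ 3.035 -0.085  0.054] y [ 0.045 -0.993  0.106] z [ 0.09  -0.102 -0.991]
[ 0.423 -0.282  0.09 ] [-0.0081  0.0147  0.18  ] rows>= 4.0
[ 0.423 -0.282  0.032] [-0.0049 -0.0062  0.0575] rows>= 1.0
```

move_arm --pt "-0.001 0.0035 0.045 0" --pt "-0.002 0.0035 0.045 0" --pt "-0.002 0.0035 0.045 0" --pt "-0.002 0.0035 0.045 0" --pt "-0.001 0 0.014 0"

```text
time_s: 37.6
ee_pos: [0.424, -0.2824, 0.0745]
eef_rot: [3.036, -0.083, 0.054]
force: [0.1, 0.4, 0.3]
grip_width: 0.0291
grip_force: 25.0
```

move_arm --pt "-0.001 -0.001 0.01 0" --pt "-0.001 -0.001 0.008 0" --pt "-0.001 -0.001 0.008 0" --pt "-0.001 -0.001 0.006 0" --pt "0 -0.001 0.005 0" --pt "0 -0.001 0.005 0" --pt "0 0 0 0" --force 6

```text
time_s: 38.48
ee_pos: [0.4242, -0.2807, 0.0317]
eef_rot: [3.037, -0.083, 0.055]
force: [-0.1, 1.3, 0.0]
grip_width: 0.0299
grip_force: 6.0
```

```bash
python3 go.py .424 -.281 .032; python3 s.py
```

```text
38.475 [ 0.4242 -0.2807  0.0317] [ 3.037 -0.083  0.055] y [ 0.046 -0.994  0.104] z [ 0.088 -0.1   -0.991]
[ 0.424 -0.281  0.032] [-0.0002  0.0003 -0.0003] rows>= 1.0
38.475 [-0.642  0.371  1.891 -0.04   0.749  0.906] [ 0.424 -0.281  0.032] [ 3.037 -0.083  0.055] tool z [ 0.088 -0.1   -0.991] tool y [ 0.046 -0.994  0.104] [-0.1  1.3  0. ]
```

move_arm --pt "0 0 0 0" --pt "0 0 0 0" --pt "0 0 0 0" --grip 0.5

```text
time_s: 38.85
ee_pos: [0.4243, -0.2812, 0.0322]
eef_rot: [3.036, -0.084, 0.054]
force: [-0.2, -0.3, -0.4]
grip_width: 0.0468
grip_force: 0.0
```

move_arm --pt "0.003 0.003 -0.03 0" --pt "0.004 0.005 -0.045 0" --pt "0.004 0.005 -0.055 0" --pt "0.003 0.005 -0.045 0" --pt "0 0 0 0"

```text
time_s: 39.48
ee_pos: [0.4244, -0.2813, 0.212]
eef_rot: [3.032, -0.089, 0.055]
force: [0.0, -0.6, -1.1]
grip_width: 0.0469
grip_force: 0.0
```

```bash
python3 s.py;  python3 look.py w6 damper_2:.0515 damper_2_cap:.0515 bail_grip:.132; python3 go.py .31 -.256 .2 .31 -.256 .115
```

```text
39.475 [-0.643  0.123  1.726 -0.03   1.155  0.888] [ 0.424 -0.281  0.212] [ 3.032 -0.089  0.055] tool z [ 0.094 -0.104 -0.99 ] tool y [ 0.045 -0.993  0.109] [ 0.  -0.6 -1.1]
[ 0.4244 -0.2813  0.212 ] [ 3.032 -0.089  0.055]
damper_2 [197.3 206.5] 0.61 [ 0.4238 -0.2206  0.0515]
damper_2 [259.2 208.2] 0.56 [ 0.4236 -0.2798  0.0515]
damper_2_cap [258.3 155.4] 0.57 [ 0.4744 -0.2773  0.0515]
bail_grip [226.7 310.4] 0.69 [ 0.3567 -0.2523  0.132 ]
39.675 [ 0.423  -0.2803  0.2072] [ 3.038 -0.082  0.054] y [ 0.046 -0.994  0.103] z [ 0.087 -0.099 -0.991]
[ 0.31  -0.256  0.2  ] [-0.1117 -0.03   -0.0051] rows>= 2.0
[ 0.31  -0.256  0.115] [-0.007  -0.0088  0.0843] rows>= 2.0
```

View pics/w6.png

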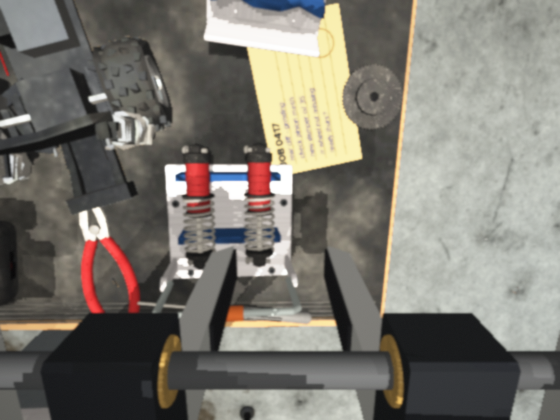

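Both dampers lie parallel and level in their notches (columns 197 and 259, rows 150–260). The bail sleeve is at (227,313). Now I'll close the fingers and go behind the bail.

move_arm --pt "-0.03 -0.008 -0.01 0" --pt "-0.045 -0.011 0.002 0" --pt "-0.04 -0.011 0.002 0" --pt "-0.004 -0.004 0.035 0" --pt "-0.004 -0.004 0.035 0" --pt "-0.001 -0.001 0.013 0" --pt "0 0 0 0" --grip 0

```text
time_s: 40.55
ee_pos: [0.305, -0.2561, 0.1173]
eef_rot: [3.038, -0.082, 0.054]
force: [-0.5, 0.0, 0.1]
grip_width: 0.0005
grip_force: 0.0
```

```bash
python3 s.py; python3 go.py .385 -.252 .117 .405 -.251 .114 .423 -.250 .095 .425 -.25 .0765
```

```text
40.55 [-0.785 -0.013  2.109 -0.01   0.913  0.742] [ 0.305 -0.256  0.117] [ 3.038 -0.082  0.054] tool z [ 0.087 -0.099 -0.991] tool y [ 0.046 -0.994  0.103] [-0.5  0.   0.1]
40.55 [ 0.305  -0.2561  0.1173] [ 3.038 -0.082  0.054] y [ 0.046 -0.994  0.103] z [ 0.087 -0.099 -0.991]
[ 0.385 -0.252  0.117] [ 0.0798 -0.0005  0.0069] rows>= 2.0
[ 0.405 -0.251  0.114] [ 0.0197 -0.0004  0.0046] rows>= 1.0
[ 0.423 -0.25   0.095] [ 0.0164 -0.0021  0.0203] rows>= 1.0
[ 0.425  -0.25    0.0765] [ 0.0005 -0.0018  0.0185] rows>= 1.0
```

move_arm --pt "0.015 0 0.001 0" --pt "0.015 0 0.001 0" --pt "0.013 0 0.001 0" --pt "0.012 0 0.001 0" --pt "0.012 0 0.001 0" --pt "0.012 0 0.001 0" --pt "0.01 0 0.002 0" --pt "0.01 0 0.002 0" --pt "0 0 0 0"

```text
time_s: 41.68
ee_pos: [0.405, -0.2518, 0.116]
eef_rot: [3.036, -0.084, 0.055]
force: [0.6, 0.3, 0.3]
grip_width: 0.0005
grip_force: 0.0
```

```bash
python3 s.py; python3 look.py w7 bail_grip:.11; python3 go.py .423 -.250 .095 .425 -.25 .0765
```

```text
41.675 [-0.616  0.168  1.916 -0.038  0.927  0.926] [ 0.405 -0.252  0.116] [ 3.036 -0.084  0.055] tool z [ 0.089 -0.1   -0.991] tool y [ 0.046 -0.993  0.105] [0.6 0.3 0.3]
[ 0.405  -0.2518  0.116 ] [ 3.036 -0.084  0.055]
bail_grip [225.3 213.3] 0.55 [ 0.4298 -0.2231  0.11  ]
41.775 [ 0.4044 -0.2519  0.1161] [ 3.036 -0.084  0.055] y [ 0.045 -0.993  0.105] z [ 0.089 -0.1   -0.991]
[ 0.423 -0.25   0.095] [ 0.0169 -0.0032  0.0223] rows>= 1.0
[ 0.425  -0.25    0.0765] [ 0.0004 -0.0018  0.0185] rows>= 1.0
```

View pics/w7.png

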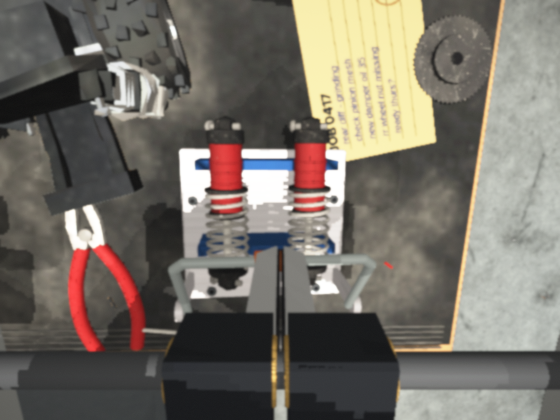

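The bail is part-way down with its bar at row 262, just ahead of the fingertips, and the dampers are undisturbed. Now I'll press it down along its arc.

move_arm --pt "0.008 -0.001 0.003 0" --pt "0.005 -0.001 0.007 0" --pt "0.004 -0.001 0.008 0" --pt "0.001 0 0.006 0" --pt "0 0 0.006 0" --pt "0 -0.001 0.005 0" --pt "0 -0.001 0.004 0" --pt "0 0 0.002 0" --pt "0 0 0 0"

```text
time_s: 42.9
ee_pos: [0.4258, -0.25, 0.0769]
eef_rot: [3.036, -0.084, 0.054]
force: [-3.3, 2.6, 7.9]
grip_width: 0.0004
grip_force: 4.1
```

```bash
python3 go.py .424 -.25 .0765; python3 s.py
```

```text
42.9 [ 0.4258 -0.25    0.0769] [ 3.036 -0.084  0.054] y [ 0.045 -0.993  0.105] z [ 0.089 -0.1   -0.991]
[ 0.424  -0.25    0.0765] [-0.0019 -0.0002  0.0003] rows>= 1.0
42.9 [-0.586  0.265  1.903 -0.046  0.844  0.963] [ 0.426 -0.25   0.077] [ 3.036 -0.084  0.054] tool z [ 0.089 -0.1   -0.991] tool y [ 0.045 -0.993  0.105] [-3.3  2.6  7.9]
```

move_arm --pt "0 0 0.001 0" --pt "0 0 -0.015 0" --pt "0 0 -0.04 0" --pt "0 0 -0.05 0" --pt "-0.02 0 -0.04 0" --pt "0 0 0 0"

```text
time_s: 43.65
ee_pos: [0.3932, -0.2371, 0.2207]
eef_rot: [3.033, -0.088, 0.054]
force: [0.1, 0.6, -0.7]
grip_width: 0.0009
grip_force: 0.0
```

```bash
python3 s.py; python3 look.py w8 damper_1:.0515 bail_grip:.0707
```

```text
43.65 [-6.030e-01  1.000e-03  1.835e+00 -3.500e-02  1.170e+00  9.300e-01] [ 0.393 -0.237  0.221] [ 3.033 -0.088  0.054] tool z [ 0.093 -0.104 -0.99 ] tool y [ 0.044 -0.993  0.108] [ 0.1  0.6 -0.7]
[ 0.3932 -0.2371  0.2207] [ 3.033 -0.088  0.054]
damper_1 [247.1 177.4] 0.79 [ 0.4212 -0.2232  0.0515]
damper_1 [306.3 179.6] 0.68 [ 0.4209 -0.282   0.0515]
bail_grip [276.3 183.2] 0.72 [ 0.4186 -0.2501  0.0707]
```

View pics/w8.png

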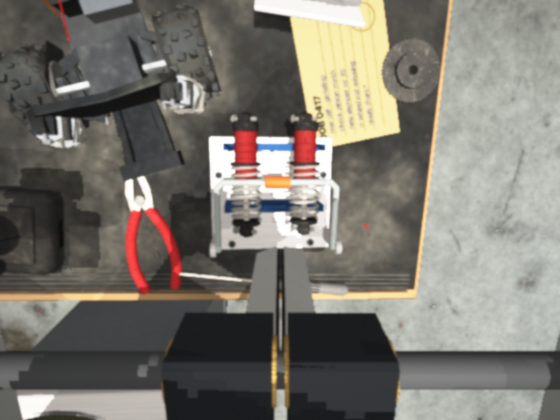

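The bail is shut over both springs, with the sleeve at (277,183). Both dampers are seated, at columns 247 and 306.

```bash
python3 -c "from station import hand_in; print(hand_in())"
```

```text
the job is handed in; nothing more can be done
None
```

Both dampers are lying level in their own notch pairs in the cradle, set down rather than dropped. The bail is fully shut over them, nothing else on the bench was touched, and I handed the job in at about 44 s of the 58 s allowed.

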